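# Pack the evening gift set into its fitted tray

## Task

Pack the gift set: put the incense box, the match box, the soap and the balm tin that lie on the dark table each into the pocket of the wooden tray that is cut to its shape and size, right side up and lying flat on the pocket's floor. Leave the candle jar and the rubber stamp where they stand.

Things in the scene. Friction and masses are not known exactly. Their poses are not given: they have to be found in the camera images.
- incense_box: purple printed carton of incense, the longest of the four goods, 170 x 60 x 50 mm, lying flat; origin: centre of its underside; x along its 170 mm length, y across its 60 mm width, z up. About 0.09 kg. Grasp it across its width.
- match_box: black box of long matches with a pale label on top, 120 x 50 x 40 mm, lying flat; origin: centre of its underside; x along its 120 mm length, y across its 50 mm width, z up. About 0.05 kg. Grasp it across its width.
- soap_bar: greenish soap bar in a pale paper band, 53 x 78 x 25 mm; origin: centre of its underside; x across its 53 mm width, y along its 78 mm length, z up. About 0.11 kg. Grasp it across its width.
- balm_tin: round flat metal screw-top tin, diameter 54 mm, 21 mm high, lid up; origin: centre of its underside; z up. About 0.05 kg.
- insert_incense: Fixed cork insert 196 x 83 x 13 mm with the pocket for the incense box: 184 (along x) by 70 mm, 7 mm deep, grey felt floor. It is one of four parallel inserts, 84 mm apart in any order, in a pale wooden tray 216 x 356 mm. Origin: centre of its underside, below the pocket's centre; z up; pocket floor at z 6, top at 13, tray rim at 14 mm; x along its long side, y toward its neighbours.
- insert_matches: Fixed cork insert 196 x 83 x 13 mm with the pocket for the match box: 134 (along x) by 60 mm, 7 mm deep, grey felt floor. It is one of four parallel inserts, 84 mm apart in any order, in a pale wooden tray 216 x 356 mm. Origin: centre of its underside, below the pocket's centre; z up; pocket floor at z 6, top at 13, tray rim at 14 mm; x along its long side, y toward its neighbours.
- insert_soap: Fixed cork insert 196 x 83 x 13 mm with the pocket for the soap: 92 (along x) by 63 mm, 7 mm deep, grey felt floor. It is one of four parallel inserts, 84 mm apart in any order, in a pale wooden tray 216 x 356 mm. Origin: centre of its underside, below the pocket's centre; z up; pocket floor at z 6, top at 13, tray rim at 14 mm; x along its long side, y toward its neighbours.
- insert_tin: Fixed cork insert 196 x 83 x 13 mm with the pocket for the balm tin: a round hollow of 66 mm diameter, 7 mm deep, grey felt floor. It is one of four parallel inserts, 84 mm apart in any order, in a pale wooden tray 216 x 356 mm. Origin: centre of its underside, below the pocket's centre; z up; pocket floor at z 6, top at 13, tray rim at 14 mm; x along its long side, y toward its neighbours.
- jar_candle: pink candle in a glass jar, 76 mm across, 90 mm high, standing behind the goods; not part of the set, to be left alone. Origin: centre of its underside.
- rubber_stamp: rubber stamp with a turned wooden knob, foot 30 x 42 mm, 66 mm high, standing between the tray and the candle jar, behind the goods; not part of the set, to be left alone. Origin: centre of its underside.

How it is judged:
At the end, for the whole second after the job is handed in: Each of the four goods lies in its own pocket: centre within 10 mm of the pocket's centre, underside on the pocket floor (less than 2.5 mm above it), right side up and level within 2 degrees, released and at rest (horizontal distance between incense_box and insert_incense below 0.01 m and z of incense_box in the frame of insert_incense below 0.0085 m and angle between each of incense_box, match_box, soap_bar, balm_tin's own z axis and vertical below 0.035 rad and linear speed of each of incense_box, match_box, soap_bar, balm_tin below 0.02 m/s and contact force between the fingers and incense_box below 0.05 N and horizontal distance between match_box and insert_matches below 0.01 m and z of match_box in the frame of insert_matches below 0.0085 m and contact force between the fingers and match_box below 0.05 N and horizontal distance between soap_bar and insert_soap below 0.01 m and z of soap_bar in the frame of insert_soap below 0.0085 m and contact force between the fingers and soap_bar below 0.05 N and horizontal distance between balm_tin and insert_tin below 0.01 m and z of balm_tin in the frame of insert_tin below 0.0085 m and contact force between the fingers and balm_tin below 0.05 N); the robot touches nothing.
It fails at once if the candle jar is shoved or tipped (moved more than 25 mm or leaned more than 0.3 rad) (distance of jar_candle from where it was at the start of the episode above 0.025 m or angle between jar_candle's own z axis and vertical above 0.3 rad).
It fails at once if the rubber stamp is shoved or tipped (moved more than 25 mm or leaned more than 0.3 rad) (distance of rubber_stamp from where it was at the start of the episode above 0.025 m or angle between rubber_stamp's own z axis and vertical above 0.3 rad).
It also fails if it takes over 125 s, if anything falls off the work surface, if the arm or the gripper's body presses on something with over 40 N, if the wrist force passes 120 N, or if a joint passes its speed limit or range.

## Robot

A 7-joint arm with a two-finger parallel gripper is mounted at the origin on a cart in front of the work surface, level with it; the furniture and walls round the work are solid. World frame = base frame: x ahead of the robot, y to its left, z up, the work surface at z = 0. Lengths are in m, angles in rad, forces in N, time in s.
With the tool pointing down it reaches from about 0.4 to 0.85 m from the base axis. Payload 4.5 kg.
Tool frame: the origin (TCP) lies at the centre of the arm's flange, where the gripper is bolted on; the fingertips stand nose_length ahead of it and the grasp point (between the pads) lies 147 mm ahead of it (nose_length is the distance from the TCP to the fingertips, in m); z points along the fingers, y is the line along which they close (so a half turn about z gives the same grasp; the last joint's range is limited). The gripper opens to 88 mm and grips with 3 to 60 N. Pads are 18 mm wide; open, the fingers measure 123 mm over their backs; the gripper's body (75 mm by 187 mm) begins 45 mm behind the grasp point.
Start: joints at [1.223, 0.689, -0.195, 1.565, 0.157, 0.902, -0.215], TCP at [0.233, -0.58, 0.405] pointing down, gripper open.
Joint ranges: [-3.01, 3.01], [-0.46, 2.08], [-1.47, 1.51], [0.13, 2.56], [-1, 4.14], [0.04, 2.09], [-2.66, 2.66]. Speed limits (rad/s): [2.57, 2.57, 3.14, 3.14, 3.14, 3.14, 3.14].

## Interface

Orientations are given as a unit quaternion [x, y, z, w].
In Python, from plant import * gives the robot as it stands.
- The arm moves only by the tool play_rows, never from a script. Its argument "rows" is a list that holds one entry, the list of rows, each a list of 6 numbers: the shift along the tool's x, y, z normalised to -1 to 1, where 1 is 0.5 m, then the turn, a rotation vector about the tool's x, y, z normalised to -1 to 1, where 1 is 0.5 rad. A call has 1 to 20 rows; each row is the pose to reach, as a shift and turn from the pose commanded when the call began, along the tool's axes at that moment; what a row does not reach only later rows make up. A row lasts 1/12 s, in which the tool goes at most 41.7 mm and 7.16 degrees, less where a joint would pass 70% of its speed; a pose out of reach is approached as far as the arm can. A call with a number of a shift or a turn outside -1 to 1 is refused whole. A call with a gripper value outside its range is refused whole. "claw" is the closure, from 0 (fully open) to 1 (shut), set as the call begins (left out, the last holds). The fingers move at their own pace and stop on an object; "squeeze" is the grip in N (left out, the last holds). Time passes only in rows, so rows that repeat a pose let the fingers close. It gives the time, the measured TCP pose, the force, the opening and the grip force at its end, in the units of the state.
- get_state(): the state, without advancing time (a new reading comes with each control period).
- snapshot(name): name is "side" or "top"; returns a dict with "pixels" (420x560x3 uint8, blue, green, red), "camera_matrix" (3x3 intrinsics, pixels), "dist_coeffs" ([k1, k2, p1, p2, k3] as OpenCV has them; the pictures are not rectified), "world_to_cam" (4x4, takes a point from world to camera coordinates). Camera axes: x right, y down, z forward; pixel columns grow to the right and rows downward; lengths in m; the calibration is good to about 2 mm. A picture is of the moment at which its call begins. There is no depth.
- finish_job(): hands the job in; it is judged then, once.
The state is a dict: "clock": time; "q": joint angles; "qd": joint speeds; "joint_torque": joint torques, N m; "tool_pos": TCP position; "eef_rot": TCP orientation; "contact_force": force on the tool from outside, world axes, zero at the start; "moment": the same for the moment, N m; "opening": opening from 0.0 (shut) to 1.0 (fully open); "finger_force": force on a finger pad.
Only numpy, scipy, OpenCV 4.12 (cv2) and the standard library are available. Lean on these libraries where they do the work, as an engineer would, in place of code of your own. Each camera call takes 0.05 s, during which the arm holds its last target. There are 200 camera calls.

## Working session

There is one attempt and no reset: what is moved stays moved. The work goes in short steps, Python scripts to look and compute and a tool call to move; the robot and the scene stay as the last step left them, time stands still between calls to the robot, and variables do not carry over. Pictures are saved under pics/ and viewed, at most 14 in all, crops included, and the job is handed in when it is done.

Besides the shell and the picture viewer there is one more tool, called after "Call:" as name([rows], argument=value, ...), one row to a line, values as JSON. play_rows: Moves the arm, as the interface text tells. Its arguments: {"type":"object","properties":{"rows":{"type":"array"},"claw":{"type":"number"},"squeeze":{"type":"number"}},"required":["rows"]}

```bash
mkdir -p pics; ls; python3 - <<'E'
from plant import *
import cv2
s=get_state();print(s)
for n in("top","side"):
    d=snapshot(n);cv2.imwrite(f"pics/{n}0.png",cv2.resize(d["pixels"],(800,600),interpolation=cv2.INTER_CUBIC))
    print(n,d["camera_matrix"],d["dist_coeffs"],d["world_to_cam"])
try: print(nose_length)
except Exception as e: print(e)
E
```

```text
pics
{'clock': 0.0, 'q': array([ 1.22276135,  0.68997355, -0.19449385,  1.56631123,  0.15730629,
        0.90249932, -0.21510968]), 'qd': array([ 0.00175985,  0.00087387,  0.00124939, -0.00124869, -0.00173308,
       -0.00066531,  0.00103679]), 'joint_torque': array([-2.60155666e-04, -5.27553749e+01, -1.26683056e+00, -1.53428203e+01,
       -5.26099058e-02,  6.52346411e-03,  1.64743278e-04]), 'tool_pos': array([ 0.23273715, -0.57970822,  0.40392451]), 'eef_rot': array([ 9.81824546e-01,  1.89788700e-01, -2.43056708e-04, -8.66955445e-04]), 'contact_force': array([ 0.37641929, -0.74681793,  0.62427227]), 'moment': array([ 0.00778077,  0.01983506, -0.03371086]), 'finger_force': 0.0, 'opening': 0.9981111653555387}
top [[506.69602359   0.         277.68130817]
 [  0.         506.69602359 210.24789216]
 [  0.           0.           1.        ]] [0.02577675 0.         0.         0.         0.        ] [[ 2.09987051e-02 -9.99779301e-01 -6.35407891e-04 -1.39916607e-02]
 [-9.94722418e-01 -2.08286425e-02 -1.00466303e-01  5.96967894e-01]
 [ 1.00430896e-01  2.74171674e-03 -9.94940259e-01  1.45371027e+00]
 [ 0.00000000e+00  0.00000000e+00  0.00000000e+00  1.00000000e+00]]
side [[379.97781055   0.         286.28207146]
 [  0.         379.97781055 217.05047542]
 [  0.           0.           1.        ]] [-0.01556547  0.          0.          0.          0.        ] [[-0.90578615 -0.42350789  0.01387527  0.58134747]
 [-0.18266036  0.36070316 -0.91461928  0.15855227]
 [ 0.38234362 -0.83098393 -0.40407803  0.74618636]
 [ 0.          0.          0.          1.        ]]
0.166
```

View pics/top0.png

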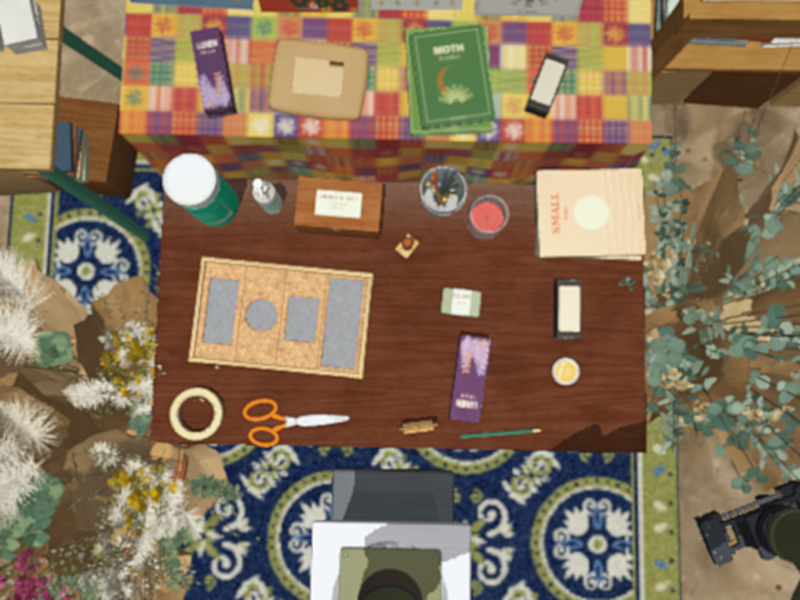

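View pics/side0.png

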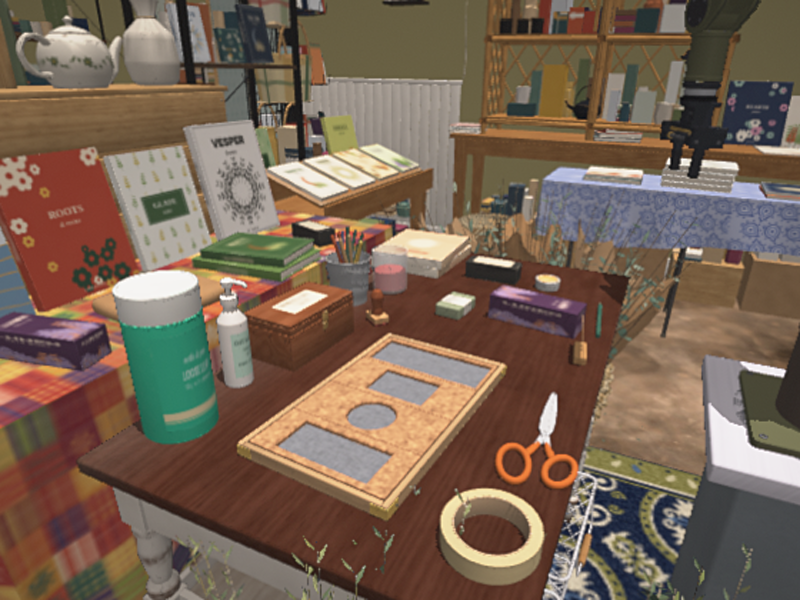

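The top view shows the tray at left, around (280,318) of 800x600. Its pockets run left to right: matches, tin, soap, incense. The goods are at right: soap (461,302), incense (470,377), match box (568,309), tin (566,371). Next I'll enlarge these areas.

```bash
python3 - <<'E'
from plant import *
import cv2
d=snapshot("top");p=d["pixels"]
def crop(n,x,y,w,h,k):
    c=cv2.resize(p[y:y+h,x:x+w],None,fx=k,fy=k,interpolation=cv2.INTER_CUBIC)
    for i in range(0,w,10): cv2.line(c,(i*k,0),(i*k,4 if i%50 else 12),(0,255,255),1)
    for i in range(0,h,10): cv2.line(c,(0,i*k),(4 if i%50 else 12,i*k),(0,255,255),1)
    cv2.imwrite(f"pics/{n}.png",c)
crop("tray",128,174,140,96,5)
crop("goods",300,185,115,115,5)
E
```

```text
(no output)
```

View pics/tray.png

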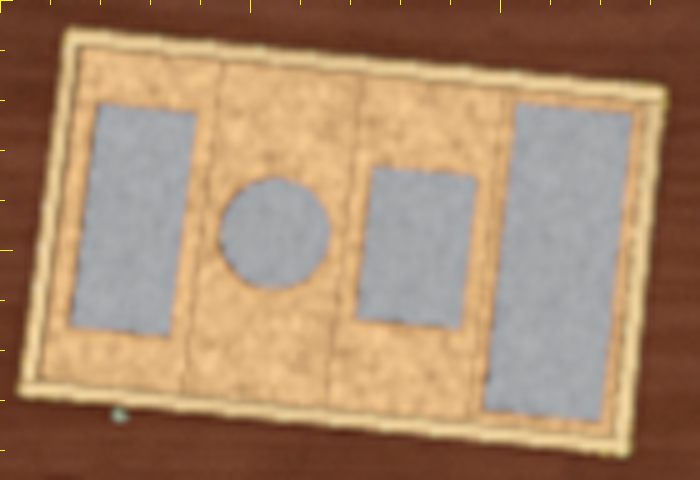

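View pics/goods.png

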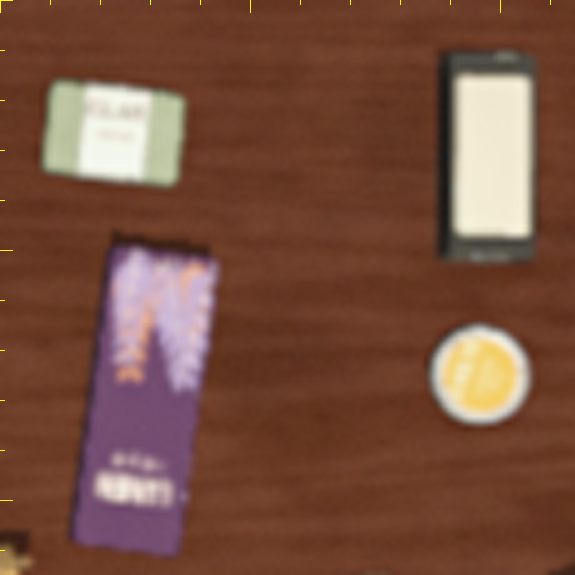

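The tray crop shows clear pocket corners; for example, the incense pocket's are (516,102), (632,112), (600,420) and (484,408). The goods crop shows the soap at (115,132), incense at (145,400), match box at (493,156) and tin at (480,374). I'll back-project these next.

```bash
cat > h.py <<'E'
from plant import *
import numpy as np, cv2
from scipy.spatial.transform import Rotation as R
def bp(d,px,z):
    T=d["world_to_cam"];u=cv2.undistortPoints(np.array(px,float).reshape(-1,1,2),d["camera_matrix"],d["dist_coeffs"]).reshape(-1,2)
    Rt=T[:3,:3].T;C=-Rt@T[:3,3];r=np.c_[u,np.ones(len(u))]@Rt.T
    return (C+r*((z-C[2])/r[:,2])[:,None])[:,:2]
def rect(P):
    c=P.mean(0); a=(P[3]-P[0]+P[2]-P[1])/2; b=(P[1]-P[0]+P[2]-P[3])/2
    return c.round(4),"down-edge",np.linalg.norm(a).round(4),"deg",np.degrees(np.arctan2(*-a[::-1])).round(2),"right-edge",np.linalg.norm(b).round(4),"deg+90",(np.degrees(np.arctan2(*b[::-1]))+90).round(2)
def go(pos,yaw):
    """normalized tool-frame shift & rotvec from current pose to TCP pos, tool down, tool y axis at world angle yaw"""
    s=get_state();r0=R.from_quat(s["eef_rot"])
    t=np.radians(yaw);y=np.array([np.cos(t),np.sin(t),0]);z=np.array([0,0,-1.])
    r1=R.from_matrix(np.c_[np.cross(y,z),y,z])
    return (r0.inv().apply(np.array(pos)-s["tool_pos"])/.5).round(4),((r0.inv()*r1).as_rotvec()/.5).round(4)
E
python3 - <<'E'
from h import *
d=snapshot("top")
T=d["world_to_cam"];print("C",-T[:3,:3].T@T[:3,3])
f=lambda l,o:(np.array(l)+.5)/5-.5+o
to=(128,174);go_=(300,185)
for n,l,o,z in [("tray",[(68,28),(665,88),(630,455),(18,395)],to,.014),
("pm",[(98,102),(196,112),(170,336),(70,328)],to,.013),
("ps",[(371,166),(477,176),(462,328),(357,320)],to,.013),
("pi",[(516,102),(632,112),(600,420),(484,408)],to,.013),
("soap",[(52,80),(186,95),(176,186),(43,172)],go_,.025),
("inc",[(112,247),(217,262),(178,555),(72,540)],go_,.05),
("match",[(450,52),(536,54),(534,260),(448,258)],go_,.04)]:
    print(n,*rect(bp(d,f(l,o),z)))
print("ptin",bp(d,f([(275,233)],to),.013),"tin",bp(d,f([(480,374)],go_),.021))
s=get_state();print(s["clock"],R.from_quat(s["eef_rot"]).as_matrix().round(3))
E
```

```text
C [ 0.44811373 -0.0055402   1.50632114]
tray [0.56   0.2368] down-edge 0.2182 deg -4.45 right-edge 0.3586 deg+90 -4.49
pm [0.57   0.3624] down-edge 0.134 deg -4.2 right-edge 0.0587 deg+90 -4.03
ps [0.5567 0.1948] down-edge 0.0909 deg -3.43 right-edge 0.0626 deg+90 -3.7
pi [0.5512 0.1112] down-edge 0.1825 deg -4.3 right-edge 0.0688 deg+90 -4.23
soap [ 0.5975 -0.133 ] down-edge 0.0543 deg -5.19 right-edge 0.0788 deg+90 -5.04
inc [ 0.4421 -0.1501] down-edge 0.1681 deg -7.12 right-edge 0.0607 deg+90 -6.82
match [ 0.5875 -0.3508] down-edge 0.12 deg -0.72 right-edge 0.0497 deg+90 -0.13
ptin [[0.56343119 0.27875847]] tin [[ 0.461379   -0.34784022]]
0.2 [[ 0.928  0.373 -0.   ]
 [ 0.373 -0.928  0.001]
 [-0.    -0.001 -1.   ]]
```

```bash
cat >> h.py <<'E'
def Ry(yaw):
    t=np.radians(yaw);y=np.array([np.cos(t),np.sin(t),0]);z=np.array([0,0,-1.])
    return R.from_matrix(np.c_[np.cross(y,z),y,z])
def plan(*wps):
    """wps: (x,y,tip_z,yaw); prints normalised shift+turn per call from the measured pose"""
    s=get_state();p=s["tool_pos"];r=R.from_quat(s["eef_rot"])
    for x,y,tz,yaw in wps:
        q=np.array([x,y,tz+.166]);g=Ry(yaw)
        n=int(max(np.ceil(np.abs((r.inv()*g).as_rotvec()/.5).max()),np.ceil(np.linalg.norm(q-p)/.5)))or 1
        p0,r0,w=p,r,(r.inv()*g).as_rotvec()
        for i in range(1,n+1):
            p2=p0+(q-p0)*i/n;r2=r0*R.from_rotvec(w*i/n)
            d=r.inv().apply(p2-p)/.5
            print((x,y,tz,yaw),i,d.round(3).tolist(),((r.inv()*r2).as_rotvec()/.5).round(3).tolist())
            p,r=p2,r2
def st():
    s=get_state();e=R.from_quat(s["eef_rot"]).as_matrix()
    print(round(s["clock"],2),"tip",(s["tool_pos"]-[0,0,.166]).round(4),"yaw",np.degrees(np.arctan2(e[1,1],e[0,1])).round(2),"zax",e[:,2].round(3),"open",round(s["opening"],3),"ff",round(s["finger_force"],2),"F",s["contact_force"].round(2),"q",s["q"].round(2))
E
python3 - <<'E'
from h import *
plan((.5975,-.133,.13,-5),(.5975,-.133,.011,-5))
d=snapshot("top")
print("jar top",bp(d,[(488*.7,215*.7)],.09),"stamp",bp(d,[(407*.7,243*.7)],.04),"box",bp(d,[(338*.7,205*.7)],.08))
E
```

```text
(0.5975, -0.133, 0.13, -5) 1 [0.337, -0.186, 0.072] [-0.001, -0.0, -0.734]
(0.5975, -0.133, 0.13, -5) 2 [0.381, -0.053, 0.072] [-0.001, -0.0, -0.734]
(0.5975, -0.133, 0.13, -5) 3 [0.374, 0.088, 0.072] [-0.001, -0.0, -0.734]
(0.5975, -0.133, 0.011, -5) 1 [0.0, 0.0, 0.238] [0.0, -0.0, 0.0]
jar top [[ 0.7654406  -0.17959802]] stamp [[ 0.71483729 -0.02017278]] box [[0.78183827 0.1201309 ]]
```

Call:
play_rows([
  [[0.337, -0.186, 0.072, 0, 0, -0.734], [0.337, -0.186, 0.072, 0, 0, -0.734], [0.337, -0.186, 0.072, 0, 0, -0.734], [0.337, -0.186, 0.072, 0, 0, -0.734], [0.337, -0.186, 0.072, 0, 0, -0.734], [0.337, -0.186, 0.072, 0, 0, -0.734], [0.337, -0.186, 0.072, 0, 0, -0.734]],
], claw=0.18, squeeze=15)

```text
clock: 0.83
tool_pos: [0.356, -0.4293, 0.3686]
eef_rot: [0.93, 0.368, 0.0, -0.0]
contact_force: [0.6, -0.0, 0.4]
opening: 0.819
finger_force: 0.0
```

Call:
play_rows([
  [[0.381, -0.053, 0.072, 0, 0, -0.734], [0.381, -0.053, 0.072, 0, 0, -0.734], [0.381, -0.053, 0.072, 0, 0, -0.734], [0.381, -0.053, 0.072, 0, 0, -0.734], [0.381, -0.053, 0.072, 0, 0, -0.734], [0.381, -0.053, 0.072, 0, 0, -0.734], [0.381, -0.053, 0.072, 0, 0, -0.734]],
])

```text
clock: 1.42
tool_pos: [0.4766, -0.2819, 0.3326]
eef_rot: [0.848, 0.53, -0.0, 0.0]
contact_force: [-0.3, -0.5, 0.5]
opening: 0.821
finger_force: 0.0
```

Call:
play_rows([
  [[0.374, 0.088, 0.072, 0, 0, -0.734], [0.374, 0.088, 0.072, 0, 0, -0.734], [0.374, 0.088, 0.072, 0, 0, -0.734], [0.374, 0.088, 0.072, 0, 0, -0.734], [0.374, 0.088, 0.072, 0, 0, -0.734], [0.374, 0.088, 0.072, 0, 0, -0.734], [0.374, 0.088, 0.072, 0, 0, -0.734], [0.374, 0.088, 0.072, 0, 0, -0.734], [0.374, 0.088, 0.072, 0, 0, -0.734], [0.374, 0.088, 0.072, 0, 0, -0.734]],
])

```text
clock: 2.25
tool_pos: [0.5969, -0.136, 0.297]
eef_rot: [0.739, 0.674, -0.001, 0.001]
contact_force: [0.1, -0.3, -0.4]
opening: 0.823
finger_force: 0.0
```

```bash
python3 - <<'E'
from h import *
st();plan((.5975,-.133,.011,-5))
E
```

```text
2.25 tip [ 0.5969 -0.136   0.131 ] yaw -5.27 zax [-0.    -0.002 -1.   ] open 0.823 ff 0.0 F [ 0.1  -0.28 -0.42] q [ 0.35  0.83 -0.37  1.69  0.42  0.7  -0.33]
(0.5975, -0.133, 0.011, -5) 1 [0.007, 0.001, 0.24] [-0.001, 0.004, -0.009]
```

Call:
play_rows([
  [[0.007, 0.001, 0.08, 0, 0.004, -0.009], [0.007, 0.001, 0.14, 0, 0.004, -0.009], [0.007, 0.001, 0.18, 0, 0.004, -0.009], [0.007, 0.001, 0.22, 0, 0.004, -0.009], [0.007, 0.001, 0.24, 0, 0.004, -0.009], [0.007, 0.001, 0.24, 0, 0.004, -0.009], [0.007, 0.001, 0.24, 0, 0.004, -0.009], [0.007, 0.001, 0.24, 0, 0.004, -0.009]],
])

```text
clock: 2.92
tool_pos: [0.5991, -0.1302, 0.178]
eef_rot: [0.736, 0.677, 0.001, 0.0]
contact_force: [0.6, -0.6, 0.5]
opening: 0.816
finger_force: 0.0
```

Call:
play_rows([
  [[0, 0, 0, 0, 0, 0], [0, 0, 0, 0, 0, 0], [0, 0, 0, 0, 0, 0], [0, 0, 0, 0, 0, 0], [0, 0, 0, 0, 0, 0], [0, 0, 0, 0, 0, 0], [0, 0, 0, 0, 0, 0], [0, 0, 0, 0, 0, 0]],
], claw=1)

```text
clock: 3.58
tool_pos: [0.5992, -0.1298, 0.1776]
eef_rot: [0.736, 0.677, 0.001, 0.0]
contact_force: [0.3, 0.2, 6.3]
opening: 0.598
finger_force: 15.0
```

```bash
python3 - <<'E'
from h import *
st();plan((.5975,-.133,.13,-5),(.5568,.1949,.12,85.6),(.5568,.1949,.018,85.6))
E
```

```text
3.58 tip [ 0.5992 -0.1298  0.0116] yaw -4.78 zax [ 0.002  0.002 -1.   ] open 0.598 ff 15.0 F [0.26 0.17 6.29] q [ 0.29  1.   -0.27  1.72  0.51  0.48 -0.4 ]
(0.5975, -0.133, 0.13, -5) 1 [-0.006, -0.002, -0.237] [0.004, -0.004, 0.008]
(0.5568, 0.1949, 0.12, 85.6) 1 [0.162, -0.035, 0.005] [-0.0, 0.0, -0.791]
(0.5568, 0.1949, 0.12, 85.6) 2 [0.162, 0.03, 0.005] [-0.0, 0.0, -0.791]
(0.5568, 0.1949, 0.12, 85.6) 3 [0.138, 0.091, 0.005] [-0.0, 0.0, -0.791]
(0.5568, 0.1949, 0.12, 85.6) 4 [0.093, 0.137, 0.005] [-0.0, 0.0, -0.791]
(0.5568, 0.1949, 0.018, 85.6) 1 [0.0, 0.0, 0.204] [0.0, -0.0, 0.0]
```

Call:
play_rows([
  [[-0.006, -0.002, -0.08, 0, 0, 0], [-0.006, -0.002, -0.16, 0, 0, 0], [-0.006, -0.002, -0.237, 0.004, -0.004, 0.008], [-0.006, -0.002, -0.237, 0.004, -0.004, 0.008], [-0.006, -0.002, -0.237, 0.004, -0.004, 0.008]],
])

```text
clock: 4.0
tool_pos: [0.5979, -0.133, 0.2973]
eef_rot: [0.737, 0.675, 0.001, 0.001]
contact_force: [-0.4, -0.0, -0.7]
opening: 0.592
finger_force: 15.0
```

Call:
play_rows([
  [[0.162, -0.035, 0.005, 0, 0, -0.791], [0.162, -0.035, 0.005, 0, 0, -0.791], [0.162, -0.035, 0.005, 0, 0, -0.791], [0.162, -0.035, 0.005, 0, 0, -0.791], [0.162, -0.035, 0.005, 0, 0, -0.791]],
])

```text
clock: 4.42
tool_pos: [0.5862, -0.0509, 0.291]
eef_rot: [0.591, 0.807, -0.002, -0.002]
contact_force: [-0.2, -0.9, -0.8]
opening: 0.595
finger_force: 15.0
```

Call:
play_rows([
  [[0.162, 0.03, 0.005, 0, 0, -0.791], [0.162, 0.03, 0.005, 0, 0, -0.791], [0.162, 0.03, 0.005, 0, 0, -0.791], [0.162, 0.03, 0.005, 0, 0, -0.791], [0.162, 0.03, 0.005, 0, 0, -0.791]],
])

```text
clock: 4.83
tool_pos: [0.5766, 0.0291, 0.2892]
eef_rot: [0.423, 0.906, -0.002, -0.001]
contact_force: [-0.8, -0.7, -0.5]
opening: 0.594
finger_force: 15.0
```

Call:
play_rows([
  [[0.138, 0.091, 0.005, 0, 0, -0.791], [0.138, 0.091, 0.005, 0, 0, -0.791], [0.138, 0.091, 0.005, 0, 0, -0.791], [0.138, 0.091, 0.005, 0, 0, -0.791], [0.138, 0.091, 0.005, 0, 0, -0.791]],
])

```text
clock: 5.25
tool_pos: [0.5672, 0.1104, 0.2869]
eef_rot: [0.238, 0.971, -0.002, -0.001]
contact_force: [-0.4, -0.7, -0.7]
opening: 0.598
finger_force: 15.0
```

Call:
play_rows([
  [[0.093, 0.137, 0.005, 0, 0, -0.791], [0.093, 0.137, 0.005, 0, 0, -0.791], [0.093, 0.137, 0.005, 0, 0, -0.791], [0.093, 0.137, 0.005, 0, 0, -0.791], [0.093, 0.137, 0.005, 0, 0, -0.791], [0.093, 0.137, 0.005, 0, 0, -0.791], [0.093, 0.137, 0.005, 0, 0, -0.791], [0.093, 0.137, 0.005, 0, 0, -0.791], [0.093, 0.137, 0.005, 0, 0, -0.791], [0.093, 0.137, 0.005, 0, 0, -0.791], [0.093, 0.137, 0.005, 0, 0, -0.791], [0.093, 0.137, 0.005, 0, 0, -0.791], [0.093, 0.137, 0.005, 0, 0, -0.791]],
])

```text
clock: 6.33
tool_pos: [0.5565, 0.1953, 0.2853]
eef_rot: [0.038, 0.999, 0.0, -0.001]
contact_force: [0.3, -0.0, -0.2]
opening: 0.596
finger_force: 15.0
```

```bash
python3 - <<'E'
from h import *
for i in range(3): st()
plan((.554,.1949,.0185,85.6))
E
```

```text
6.33 tip [0.5565 0.1953 0.1193] yaw 85.62 zax [-0.002  0.    -1.   ] open 0.596 ff 15.0 F [ 0.26 -0.01 -0.2 ] q [-0.02  0.9  -0.72  1.76  0.79  0.81  0.36]
6.33 tip [0.5565 0.1953 0.1193] yaw 85.62 zax [-0.002  0.    -1.   ] open 0.596 ff 15.0 F [ 0.26 -0.01 -0.2 ] q [-0.02  0.9  -0.72  1.76  0.79  0.81  0.36]
6.33 tip [0.5565 0.1953 0.1193] yaw 85.62 zax [-0.002  0.    -1.   ] open 0.596 ff 15.0 F [ 0.26 -0.01 -0.2 ] q [-0.02  0.9  -0.72  1.76  0.79  0.81  0.36]
(0.554, 0.1949, 0.0185, 85.6) 1 [0.004, -0.001, 0.202] [-0.0, -0.004, 0.001]
```

Call:
play_rows([
  [[0.004, -0.001, 0.06, 0, 0, 0], [0.004, -0.001, 0.11, 0, 0, 0], [0.004, -0.001, 0.15, 0, 0, 0], [0.004, -0.001, 0.18, 0, 0, 0], [0.004, -0.001, 0.195, 0, 0, 0], [0.004, -0.001, 0.202, 0, 0, 0], [0.004, -0.001, 0.202, 0, 0, 0], [0.004, -0.001, 0.202, 0, 0, 0], [0.004, -0.001, 0.202, 0, 0, 0], [0.004, -0.001, 0.202, 0, 0, 0]],
])

```text
clock: 7.17
tool_pos: [0.554, 0.1946, 0.1855]
eef_rot: [0.038, 0.999, -0.001, -0.001]
contact_force: [-3.0, -2.5, 6.9]
opening: 0.59
finger_force: 20.3
```

```bash
python3 - <<'E'
from h import *
st()
E
```

```text
7.17 tip [0.554  0.1946 0.0195] yaw 85.63 zax [-0.002 -0.001 -1.   ] open 0.59 ff 20.33 F [-2.97 -2.47  6.87] q [-0.08  1.03 -0.6   1.79  0.95  0.64  0.23]
```

Call:
play_rows([
  [[0, 0, 0, 0, 0, 0], [0, 0, 0, 0, 0, 0], [0, 0, 0, 0, 0, 0], [0, 0, 0, 0, 0, 0], [0, 0, 0, 0, 0, 0]],
], claw=0.22)

```text
clock: 7.58
tool_pos: [0.5537, 0.1892, 0.1859]
eef_rot: [0.04, 0.999, -0.008, -0.002]
contact_force: [-6.5, -16.2, 21.0]
opening: 0.779
finger_force: 10.8
```

Call:
play_rows([
  [[0, 0, -0.06, 0, 0, 0], [0, 0, -0.14, 0, 0, 0], [0, 0, -0.22, 0, 0, 0], [0, 0, -0.22, 0, 0, 0], [-0.2, -0.2, -0.22, 0, 0, 0], [-0.2, -0.2, -0.22, 0, 0, 0], [-0.2, -0.4, -0.22, 0, 0, 0], [-0.2, -0.4, -0.22, 0, 0, 0], [-0.2, -0.4, -0.22, 0, 0, 0], [-0.2, -0.7, -0.22, 0, 0, 0], [-0.2, -0.7, -0.22, 0, 0, 0], [-0.2, -0.7, -0.22, 0, 0, 0], [-0.2, -0.7, -0.22, 0, 0, 0], [-0.2, -0.7, -0.22, 0, 0, 0], [-0.2, -0.7, -0.22, 0, 0, 0], [-0.2, -0.7, -0.22, 0, 0, 0]],
])

```text
clock: 8.92
tool_pos: [0.6276, -0.1612, 0.2945]
eef_rot: [0.038, 0.999, 0.001, -0.0]
contact_force: [0.2, 0.7, -0.0]
opening: 0.783
finger_force: 0.0
```

```bash
cat >> h.py <<'E'
def crop(cam,n,x,y,w,h,k):
    p=snapshot(cam)["pixels"]
    c=cv2.resize(p[y:y+h,x:x+w],None,fx=k,fy=k,interpolation=cv2.INTER_CUBIC)
    cv2.imwrite(f"pics/{n}.png",c)
    return c
E
python3 - <<'E'
from h import *
st()
a=crop("top","t1",128,174,140,96,4);b=crop("side","s1",160,220,200,140,3)
c=np.zeros((384,600,3),np.uint8)
cv2.imwrite("pics/c1.png",np.vstack([cv2.copyMakeBorder(a[:,:],0,0,0,600-560,0),b[:210]]))
plan((.4614,-.3478,.12,-25),(.4614,-.3478,.0095,-25))
E
```

```text
8.92 tip [ 0.6276 -0.1612  0.1285] yaw 85.6 zax [-0.001  0.001 -1.   ] open 0.783 ff 0.0 F [ 0.23  0.7  -0.01] q [ 0.57  0.96 -0.78  1.56  0.78  0.95  1.03]
(0.4614, -0.3478, 0.12, -25) 1 [0.076, -0.1, 0.004] [0.0, -0.001, 0.967]
(0.4614, -0.3478, 0.12, -25) 2 [0.021, -0.124, 0.004] [0.0, -0.001, 0.967]
(0.4614, -0.3478, 0.12, -25) 3 [-0.039, -0.12, 0.004] [0.0, -0.001, 0.967]
(0.4614, -0.3478, 0.12, -25) 4 [-0.09, -0.088, 0.004] [0.0, -0.001, 0.967]
(0.4614, -0.3478, 0.0095, -25) 1 [0.0, -0.0, 0.221] [0.0, 0.0, -0.0]
```

View pics/c1.png

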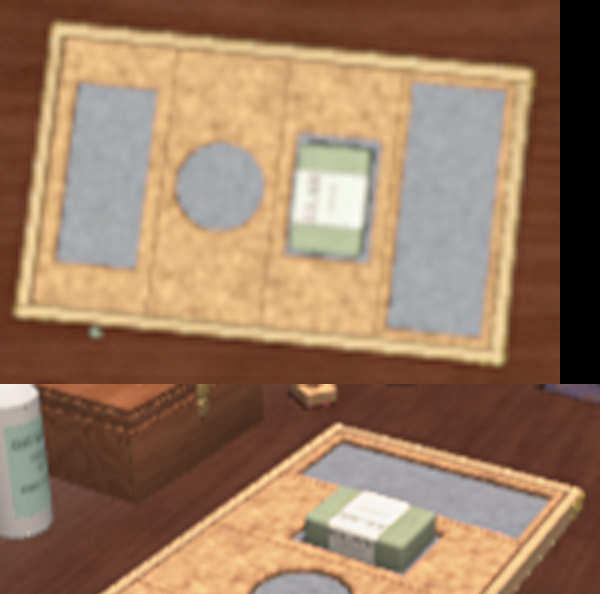

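The soap lies flat in its pocket in both views, at about (330,198) in the upper half. The side force during release was unexpectedly high, so I'll check where the fingertips really are.

```bash
python3 - <<'E'
from h import *
import plant
print(plant.nose_length)
s=get_state();r=R.from_quat(s["eef_rot"])
d=snapshot("side");T=d["world_to_cam"]
P=[s["tool_pos"]+r.apply([0,y,z]) for z in(.147,.166) for y in(-.043,-.0345,0,.0345,.052)]
u=cv2.projectPoints(np.array(P),cv2.Rodrigues(T[:3,:3])[0],T[:3,3],d["camera_matrix"],d["dist_coeffs"])[0].reshape(-1,2);print(u.round(1).tolist())
x,y=(u.mean(0)-[60,60]).astype(int);k=5
c=cv2.resize(d["pixels"][y:y+100,x:x+120],None,fx=k,fy=k,interpolation=cv2.INTER_CUBIC)
for q in u: cv2.circle(c,tuple(((q-[x,y]+.5)*k).astype(int).tolist()),2,(0,0,255),-1)
cv2.imwrite("pics/g.png",c)
E
```

```text
0.166
[[322.1, 160.3], [320.9, 161.0], [315.7, 163.8], [310.3, 166.7], [307.4, 168.3], [321.7, 166.7], [320.5, 167.4], [315.4, 170.4], [310.0, 173.5], [307.2, 175.1]]
```

View pics/g.png

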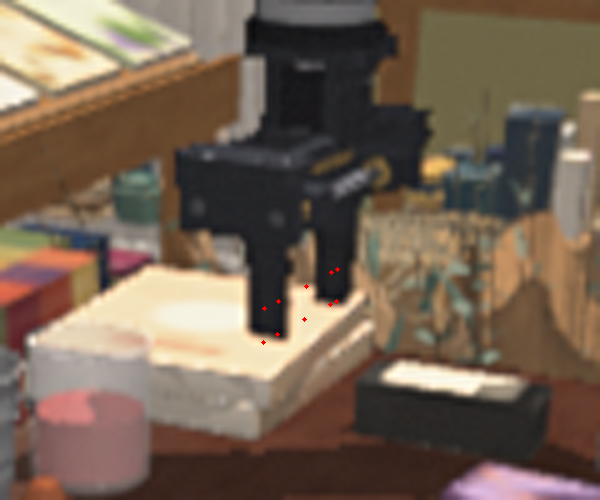

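Call:
play_rows([
  [[0.076, -0.1, 0.004, 0, 0, 0.967], [0.076, -0.1, 0.004, 0, 0, 0.967], [0.076, -0.1, 0.004, 0, 0, 0.967], [0.076, -0.1, 0.004, 0, 0, 0.967], [0.076, -0.1, 0.004, 0, 0, 0.967]],
])

```text
clock: 9.48
tool_pos: [0.5861, -0.2069, 0.2928]
eef_rot: [0.276, 0.961, -0.0, -0.001]
contact_force: [0.0, -0.8, -0.4]
opening: 0.782
finger_force: 0.0
```

Call:
play_rows([
  [[0.021, -0.124, 0.004, 0, 0, 0.967], [0.021, -0.124, 0.004, 0, 0, 0.967], [0.021, -0.124, 0.004, 0, 0, 0.967], [0.021, -0.124, 0.004, 0, 0, 0.967], [0.021, -0.124, 0.004, 0, 0, 0.967]],
])

```text
clock: 9.9
tool_pos: [0.5445, -0.2542, 0.2907]
eef_rot: [0.497, 0.868, -0.0, -0.001]
contact_force: [-0.3, -0.2, 0.4]
opening: 0.78
finger_force: 0.0
```

Call:
play_rows([
  [[-0.039, -0.12, 0.004, 0, 0, 0.967], [-0.039, -0.12, 0.004, 0, 0, 0.967], [-0.039, -0.12, 0.004, 0, 0, 0.967], [-0.039, -0.12, 0.004, 0, 0, 0.967], [-0.039, -0.12, 0.004, 0, 0, 0.967]],
])

```text
clock: 10.32
tool_pos: [0.5027, -0.3014, 0.2886]
eef_rot: [0.69, 0.724, -0.0, -0.001]
contact_force: [0.7, 0.6, -0.3]
opening: 0.784
finger_force: 0.0
```

Call:
play_rows([
  [[-0.09, -0.088, 0.004, 0, 0, 0.967], [-0.09, -0.088, 0.004, 0, 0, 0.967], [-0.09, -0.088, 0.004, 0, 0, 0.967], [-0.09, -0.088, 0.004, 0, 0, 0.967], [-0.09, -0.088, 0.004, 0, 0, 0.967], [-0.09, -0.088, 0.004, 0, 0, 0.967], [-0.09, -0.088, 0.004, 0, 0, 0.967], [-0.09, -0.088, 0.004, 0, 0, 0.967], [-0.09, -0.088, 0.004, 0, 0, 0.967], [-0.09, -0.088, 0.004, 0, 0, 0.967], [-0.09, -0.088, 0.004, 0, 0, 0.967], [-0.09, -0.088, 0.004, 0, 0, 0.967], [-0.09, -0.088, 0.004, 0, 0, 0.967], [-0.09, -0.088, 0.004, 0, 0, 0.967]],
])

```text
clock: 11.48
tool_pos: [0.4599, -0.3496, 0.2865]
eef_rot: [0.844, 0.536, -0.001, -0.001]
contact_force: [0.5, -0.2, 0.1]
opening: 0.779
finger_force: 0.0
```

```bash
python3 - <<'E'
from h import *
st();plan((.4614,-.3478,.0105,-25))
E
```

```text
11.48 tip [ 0.4599 -0.3496  0.1205] yaw -25.17 zax [-0.002  0.    -1.   ] open 0.779 ff 0.0 F [ 0.53 -0.16  0.15] q [ 0.74  0.8  -0.29  1.81  0.38  0.59 -0.23]
(0.4614, -0.3478, 0.0105, -25) 1 [0.005, 0.002, 0.22] [-0.004, 0.002, -0.006]
```

Call:
play_rows([
  [[0.004, 0.001, 0.08, 0, 0, 0], [0.004, 0.001, 0.14, 0, 0, 0], [0.004, 0.001, 0.18, 0, 0, 0], [0.004, 0.001, 0.21, 0, 0, 0], [0.004, 0.001, 0.22, 0, 0, 0], [0.004, 0.001, 0.22, 0, 0, 0], [0.004, 0.001, 0.22, 0, 0, 0], [0.004, 0.001, 0.22, 0, 0, 0], [0.004, 0.001, 0.22, 0, 0, 0]],
])

```text
clock: 12.23
tool_pos: [0.4615, -0.3483, 0.1777]
eef_rot: [0.844, 0.536, -0.0, 0.0]
contact_force: [0.4, -0.1, -0.6]
opening: 0.784
finger_force: 0.0
```

Call:
play_rows([
  [[0, 0, 0, 0, 0, 0], [0, 0, 0, 0, 0, 0], [0, 0, 0, 0, 0, 0], [0, 0, 0, 0, 0, 0], [0, 0, 0, 0, 0, 0], [0, 0, 0, 0, 0, 0], [0, 0, 0, 0, 0, 0], [0, 0, 0, 0, 0, 0]],
], claw=1)

```text
clock: 12.9
tool_pos: [0.4615, -0.3482, 0.1771]
eef_rot: [0.844, 0.536, -0.0, 0.0]
contact_force: [1.5, -0.4, 5.5]
opening: 0.599
finger_force: 15.0
```

```bash
python3 - <<'E'
from h import *
st();plan((.4614,-.3478,.13,-25),(.5632,.2787,.13,-4.4),(.5632,.2787,.018,-4.4))
E
```

```text
12.9 tip [ 0.4615 -0.3482  0.0111] yaw -25.18 zax [-0.001 -0.001 -1.   ] open 0.599 ff 15.0 F [ 1.45 -0.42  5.45] q [ 0.68  0.98 -0.19  1.84  0.46  0.37 -0.3 ]
(0.4614, -0.3478, 0.13, -25) 1 [0.0, -0.0, -0.238] [-0.001, 0.002, -0.006]
(0.5632, 0.2787, 0.13, -4.4) 1 [0.611, -0.173, -0.0] [0.0, 0.0, -0.36]
(0.5632, 0.2787, 0.13, -4.4) 2 [0.632, -0.061, -0.0] [0.0, 0.0, -0.36]
(0.5632, 0.2787, 0.018, -4.4) 1 [-0.0, 0.0, 0.224] [-0.0, -0.0, -0.0]
```

Call:
play_rows([
  [[0, 0, -0.08, 0, 0, 0], [0, 0, -0.16, 0, 0, 0], [0, 0, -0.238, 0, 0, 0], [0, 0, -0.238, 0, 0, -0.006], [0, 0, -0.238, 0, 0, -0.006]],
])

```text
clock: 13.32
tool_pos: [0.4616, -0.3483, 0.2973]
eef_rot: [0.844, 0.537, 0.0, 0.001]
contact_force: [0.2, -0.6, -0.4]
opening: 0.602
finger_force: 15.0
```

Call:
play_rows([
  [[0.611, -0.173, 0, 0, 0, -0.36], [0.611, -0.173, 0, 0, 0, -0.36], [0.611, -0.173, 0, 0, 0, -0.36], [0.611, -0.173, 0, 0, 0, -0.36], [0.611, -0.173, 0, 0, 0, -0.36], [0.611, -0.173, 0, 0, 0, -0.36], [0.611, -0.173, 0, 0, 0, -0.36], [0.611, -0.173, 0, 0, 0, -0.36], [0.611, -0.173, 0, 0, 0, -0.36]],
])

```text
clock: 14.07
tool_pos: [0.5123, -0.0268, 0.294]
eef_rot: [0.788, 0.615, 0.0, -0.003]
contact_force: [-0.3, -0.4, -0.3]
opening: 0.601
finger_force: 15.0
```

Call:
play_rows([
  [[0.632, -0.061, 0, 0, 0, -0.36], [0.632, -0.061, 0, 0, 0, -0.36], [0.632, -0.061, 0, 0, 0, -0.36], [0.632, -0.061, 0, 0, 0, -0.36], [0.632, -0.061, 0, 0, 0, -0.36], [0.632, -0.061, 0, 0, 0, -0.36], [0.632, -0.061, 0, 0, 0, -0.36], [0.632, -0.061, 0, 0, 0, -0.36], [0.632, -0.061, 0, 0, 0, -0.36], [0.632, -0.061, 0, 0, 0, -0.36], [0.632, -0.061, 0, 0, 0, -0.36], [0.632, -0.061, 0, 0, 0, -0.36], [0.632, -0.061, 0, 0, 0, -0.36], [0.632, -0.061, 0, 0, 0, -0.36], [0.632, -0.061, 0, 0, 0, -0.36], [0.632, -0.061, 0, 0, 0, -0.36], [0.632, -0.061, 0, 0, 0, -0.36], [0.632, -0.061, 0, 0, 0, -0.36]],
])

```text
clock: 15.57
tool_pos: [0.5627, 0.2788, 0.2954]
eef_rot: [0.734, 0.68, -0.001, -0.001]
contact_force: [0.6, -0.6, -0.4]
opening: 0.601
finger_force: 15.0
```

```bash
python3 - <<'E'
from h import *
st();plan((.5632,.2787,.022,-4.4),(.5632,.2787,.018,-4.4))
E
```

```text
15.57 tip [0.5627 0.2788 0.1294] yaw -4.39 zax [-0.002  0.    -1.   ] open 0.601 ff 15.0 F [ 0.56 -0.63 -0.37] q [-0.39  0.84 -0.27  1.64  0.3   0.7  -0.88]
(0.5632, 0.2787, 0.022, -4.4) 1 [-0.0, 0.001, 0.215] [-0.004, -0.0, 0.0]
(0.5632, 0.2787, 0.018, -4.4) 1 [-0.0, 0.0, 0.008] [-0.0, -0.0, -0.0]
```

Call:
play_rows([
  [[0, 0.001, 0.08, 0, 0, 0], [0, 0.001, 0.14, 0, 0, 0], [0, 0.001, 0.18, 0, 0, 0], [0, 0.001, 0.2, 0, 0, 0], [0, 0.001, 0.215, 0, 0, 0], [0, 0.001, 0.215, 0, 0, 0], [0, 0.001, 0.215, 0, 0, 0], [0, 0.001, 0.215, 0, 0, 0], [0, 0.001, 0.215, 0, 0, 0]],
])

```text
clock: 16.32
tool_pos: [0.5635, 0.2791, 0.1887]
eef_rot: [0.734, 0.679, 0.0, -0.0]
contact_force: [0.3, 0.4, 0.1]
opening: 0.604
finger_force: 15.0
```

Call:
play_rows([
  [[0, 0, 0.002, 0, 0, 0], [0, 0, 0.004, 0, 0, 0], [0, 0, 0.006, 0, 0, 0], [0, 0, 0.008, 0, 0, 0], [0, 0, 0.008, 0, 0, 0], [0, 0, 0.008, 0, 0, 0]],
])

```text
clock: 16.82
tool_pos: [0.5633, 0.2791, 0.1864]
eef_rot: [0.734, 0.679, 0.0, -0.0]
contact_force: [-3.8, -2.5, 17.1]
opening: 0.606
finger_force: 15.0
```

Call:
play_rows([
  [[0, 0, 0, 0, 0, 0], [0, 0, 0, 0, 0, 0], [0, 0, 0, 0, 0, 0]],
], claw=0.32)

```text
clock: 17.07
tool_pos: [0.5643, 0.2789, 0.1855]
eef_rot: [0.734, 0.679, 0.001, 0.0]
contact_force: [1.1, -1.5, 10.2]
opening: 0.681
finger_force: 4.6
```

```bash
python3 - <<'E'
from h import *
st()
E
```

```text
17.07 tip [0.5643 0.2789 0.0195] yaw -4.42 zax [ 0.002  0.001 -1.   ] open 0.681 ff 4.56 F [ 1.15 -1.45 10.23] q [-0.42  1.   -0.2   1.67  0.36  0.5  -0.93]
```

Call:
play_rows([
  [[0, 0, -0.01, 0, 0, 0], [0, 0, -0.06, 0, 0, 0], [0, 0, -0.14, 0, 0, 0], [0, 0, -0.22, 0, 0, 0], [0, 0, -0.24, 0, 0, 0]],
], claw=0.2)

```text
clock: 17.48
tool_pos: [0.5647, 0.28, 0.3098]
eef_rot: [0.734, 0.679, 0.004, 0.0]
contact_force: [1.0, 0.9, 1.0]
opening: 0.797
finger_force: 0.0
```

```bash
python3 - <<'E'
from h import *
st();plan((.587,-.3505,.15,-90.2),(.587,-.3505,.02,-90.2))
E
```

```text
17.48 tip [0.5647 0.28   0.1438] yaw -4.4 zax [ 0.006  0.005 -1.   ] open 0.797 ff 0.0 F [1.02 0.9  0.97] q [-0.38  0.82 -0.27  1.63  0.3   0.72 -0.88]
(0.587, -0.3505, 0.15, -90.2) 1 [-0.418, 0.047, -0.006] [0.0, -0.006, 0.998]
(0.587, -0.3505, 0.15, -90.2) 2 [-0.344, 0.241, -0.005] [0.0, -0.006, 0.998]
(0.587, -0.3505, 0.15, -90.2) 3 [-0.187, 0.377, -0.004] [0.0, -0.006, 0.998]
(0.587, -0.3505, 0.02, -90.2) 1 [0.0, -0.0, 0.26] [0.0, 0.0, 0.0]
```

```bash
python3 - <<'E'
from h import *
plan((.587,-.3505,.15,89.8),(.587,-.3505,.02,89.8))
E
```

```text
(0.587, -0.3505, 0.15, 89.8) 1 [-0.313, 0.035, -0.005] [0.005, 0.0, -0.822]
(0.587, -0.3505, 0.15, 89.8) 2 [-0.301, -0.093, -0.005] [0.005, 0.0, -0.822]
(0.587, -0.3505, 0.15, 89.8) 3 [-0.239, -0.206, -0.004] [0.005, 0.0, -0.822]
(0.587, -0.3505, 0.15, 89.8) 4 [-0.137, -0.284, -0.004] [0.005, 0.0, -0.822]
(0.587, -0.3505, 0.02, 89.8) 1 [0.0, 0.0, 0.26] [-0.0, 0.0, 0.0]
```

Call:
play_rows([
  [[-0.313, 0.035, -0.005, 0.005, 0, -0.822], [-0.313, 0.035, -0.005, 0.005, 0, -0.822], [-0.313, 0.035, -0.005, 0.005, 0, -0.822], [-0.313, 0.035, -0.005, 0.005, 0, -0.822], [-0.313, 0.035, -0.005, 0.005, 0, -0.822], [-0.313, 0.035, -0.005, 0.005, 0, -0.822]],
])

```text
clock: 17.98
tool_pos: [0.569, 0.1184, 0.306]
eef_rot: [0.582, 0.813, -0.002, -0.002]
contact_force: [-0.5, 0.3, 0.1]
opening: 0.802
finger_force: 0.0
```

Call:
play_rows([
  [[-0.301, -0.093, -0.005, 0.005, 0, -0.822], [-0.301, -0.093, -0.005, 0.005, 0, -0.822], [-0.301, -0.093, -0.005, 0.005, 0, -0.822], [-0.301, -0.093, -0.005, 0.005, 0, -0.822], [-0.301, -0.093, -0.005, 0.005, 0, -0.822], [-0.301, -0.093, -0.005, 0.005, 0, -0.822]],
])

```text
clock: 18.48
tool_pos: [0.5745, -0.0368, 0.3086]
eef_rot: [0.403, 0.915, -0.002, -0.003]
contact_force: [-0.3, 0.4, 1.0]
opening: 0.796
finger_force: 0.0
```

Call:
play_rows([
  [[-0.239, -0.206, -0.004, 0.005, 0, -0.822], [-0.239, -0.206, -0.004, 0.005, 0, -0.822], [-0.239, -0.206, -0.004, 0.005, 0, -0.822], [-0.239, -0.206, -0.004, 0.005, 0, -0.822], [-0.239, -0.206, -0.004, 0.005, 0, -0.822], [-0.239, -0.206, -0.004, 0.005, 0, -0.822]],
])

```text
clock: 18.98
tool_pos: [0.5803, -0.1931, 0.3108]
eef_rot: [0.207, 0.978, -0.002, -0.003]
contact_force: [-0.4, 1.0, -0.6]
opening: 0.801
finger_force: 0.0
```

Call:
play_rows([
  [[-0.137, -0.284, -0.004, 0.005, 0, -0.822], [-0.137, -0.284, -0.004, 0.005, 0, -0.822], [-0.137, -0.284, -0.004, 0.005, 0, -0.822], [-0.137, -0.284, -0.004, 0.005, 0, -0.822], [-0.137, -0.284, -0.004, 0.005, 0, -0.822], [-0.137, -0.284, -0.004, 0.005, 0, -0.822], [-0.137, -0.284, -0.004, 0.005, 0, -0.822], [-0.137, -0.284, -0.004, 0.005, 0, -0.822], [-0.137, -0.284, -0.004, 0.005, 0, -0.822], [-0.137, -0.284, -0.004, 0.005, 0, -0.822], [-0.137, -0.284, -0.004, 0.005, 0, -0.822], [-0.137, -0.284, -0.004, 0.005, 0, -0.822], [-0.137, -0.284, -0.004, 0.005, 0, -0.822], [-0.137, -0.284, -0.004, 0.005, 0, -0.822], [-0.137, -0.284, -0.004, 0.005, 0, -0.822], [-0.137, -0.284, -0.004, 0.005, 0, -0.822]],
])

```text
clock: 20.32
tool_pos: [0.5851, -0.3513, 0.3135]
eef_rot: [0.002, 1.0, -0.003, -0.004]
contact_force: [-0.1, -0.3, 0.5]
opening: 0.804
finger_force: 0.0
```

```bash
python3 - <<'E'
from h import *
st();plan((.587,-.3505,.02,89.8))
a=crop("top","t2",128,174,140,96,5)
E
```

```text
20.32 tip [ 0.5851 -0.3513  0.1475] yaw 89.8 zax [-0.008 -0.006 -1.   ] open 0.804 ff 0.0 F [-0.08 -0.28  0.46] q [ 0.85  0.98 -0.81  1.43  0.77  1.06  1.45]
(0.587, -0.3505, 0.02, 89.8) 1 [-0.006, 0.003, 0.255] [-0.012, -0.017, -0.0]
```

View pics/t2.png

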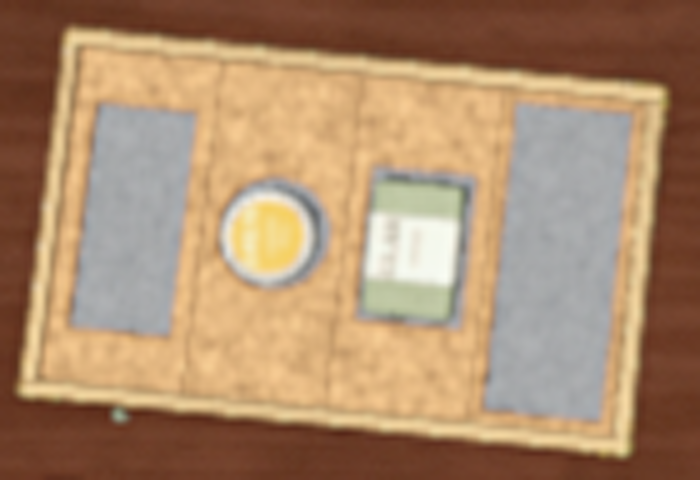

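Tin (269,232) and soap (413,250) both sit inside their pockets with floor visible around them. On to the match box.

Call:
play_rows([
  [[-0.006, 0.003, 0.08, -0.012, -0.017, 0], [-0.006, 0.003, 0.14, -0.012, -0.017, 0], [-0.006, 0.003, 0.2, -0.012, -0.017, 0], [-0.006, 0.003, 0.24, -0.012, -0.017, 0], [-0.006, 0.003, 0.255, -0.012, -0.017, 0], [-0.006, 0.003, 0.255, -0.012, -0.017, 0], [-0.006, 0.003, 0.255, -0.012, -0.017, 0], [-0.006, 0.003, 0.255, -0.012, -0.017, 0], [-0.006, 0.003, 0.255, -0.012, -0.017, 0]],
])

```text
clock: 21.12
tool_pos: [0.5879, -0.3506, 0.188]
eef_rot: [0.002, 1.0, -0.0, 0.001]
contact_force: [0.2, 0.7, 0.2]
opening: 0.8
finger_force: 0.0
```

Call:
play_rows([
  [[0, 0, 0, 0, 0, 0], [0, 0, 0, 0, 0, 0], [0, 0, 0, 0, 0, 0], [0, 0, 0, 0, 0, 0], [0, 0, 0, 0, 0, 0], [0, 0, 0, 0, 0, 0], [0, 0, 0, 0, 0, 0], [0, 0, 0, 0, 0, 0]],
], claw=1)

```text
clock: 21.78
tool_pos: [0.5873, -0.3506, 0.1865]
eef_rot: [0.002, 1.0, -0.0, 0.0]
contact_force: [-1.7, -0.2, 5.5]
opening: 0.568
finger_force: 15.0
```

```bash
python3 - <<'E'
from h import *
st();plan((.587,-.3505,.15,89.8),(.569,.361,.15,85.6),(.569,.361,.035,85.6))
E
```

```text
21.78 tip [ 0.5873 -0.3506  0.0205] yaw 89.81 zax [ 0.    -0.001 -1.   ] open 0.568 ff 15.0 F [-1.66 -0.2   5.47] q [ 0.82  1.14 -0.72  1.47  0.89  0.88  1.36]
(0.587, -0.3505, 0.15, 89.8) 1 [0.0, 0.0, -0.259] [-0.001, 0.001, 0.0]
(0.569, 0.361, 0.15, 85.6) 1 [0.02, 0.711, 0.0] [0.0, -0.0, 0.073]
(0.569, 0.361, 0.15, 85.6) 2 [0.047, 0.71, 0.0] [0.0, -0.0, 0.073]
(0.569, 0.361, 0.035, 85.6) 1 [-0.0, -0.0, 0.23] [0.0, 0.0, 0.0]
```

Call:
play_rows([
  [[0, 0, -0.08, 0, 0, 0], [0, 0, -0.16, 0, 0, 0], [0, 0, -0.24, 0, 0, 0], [0, 0, -0.259, 0, 0, 0], [0, 0, -0.259, 0, 0, 0]],
])

```text
clock: 22.2
tool_pos: [0.5883, -0.3503, 0.3192]
eef_rot: [0.002, 1.0, -0.001, 0.003]
contact_force: [-0.3, -0.6, -1.6]
opening: 0.563
finger_force: 15.0
```

Call:
play_rows([
  [[0.02, 0.711, 0, 0, 0, 0.073], [0.02, 0.711, 0, 0, 0, 0.073], [0.02, 0.711, 0, 0, 0, 0.073], [0.02, 0.711, 0, 0, 0, 0.073], [0.02, 0.711, 0, 0, 0, 0.073], [0.02, 0.711, 0, 0, 0, 0.073], [0.02, 0.711, 0, 0, 0, 0.073], [0.02, 0.711, 0, 0, 0, 0.073], [0.02, 0.711, 0, 0, 0, 0.073], [0.02, 0.711, 0, 0, 0, 0.073]],
])

```text
clock: 23.03
tool_pos: [0.577, 0.0123, 0.3144]
eef_rot: [0.015, 1.0, 0.003, -0.001]
contact_force: [0.6, 0.7, 0.2]
opening: 0.563
finger_force: 15.0
```

Call:
play_rows([
  [[0.047, 0.71, 0, 0, 0, 0.073], [0.047, 0.71, 0, 0, 0, 0.073], [0.047, 0.71, 0, 0, 0, 0.073], [0.047, 0.71, 0, 0, 0, 0.073], [0.047, 0.71, 0, 0, 0, 0.073], [0.047, 0.71, 0, 0, 0, 0.073], [0.047, 0.71, 0, 0, 0, 0.073], [0.047, 0.71, 0, 0, 0, 0.073], [0.047, 0.71, 0, 0, 0, 0.073], [0.047, 0.71, 0, 0, 0, 0.073], [0.047, 0.71, 0, 0, 0, 0.073], [0.047, 0.71, 0, 0, 0, 0.073], [0.047, 0.71, 0, 0, 0, 0.073], [0.047, 0.71, 0, 0, 0, 0.073], [0.047, 0.71, 0, 0, 0, 0.073], [0.047, 0.71, 0, 0, 0, 0.073], [0.047, 0.71, 0, 0, 0, 0.073], [0.047, 0.71, 0, 0, 0, 0.073], [0.047, 0.71, 0, 0, 0, 0.073]],
])

```text
clock: 24.62
tool_pos: [0.5689, 0.3606, 0.3156]
eef_rot: [0.038, 0.999, 0.0, 0.0]
contact_force: [-0.5, -1.2, -1.2]
opening: 0.568
finger_force: 15.0
```

```bash
python3 - <<'E'
from h import *
st();plan((.569,.361,.036,85.6),(.569,.361,.031,85.6))
E
```

```text
24.62 tip [0.5689 0.3606 0.1496] yaw 85.62 zax [ 0.  0. -1.] open 0.568 ff 15.0 F [-0.48 -1.19 -1.15] q [-0.28  0.94 -0.72  1.47  0.69  1.    0.31]
(0.569, 0.361, 0.036, 85.6) 1 [-0.0, 0.001, 0.227] [0.0, 0.0, 0.001]
(0.569, 0.361, 0.031, 85.6) 1 [-0.0, 0.0, 0.01] [-0.0, -0.0, 0.0]
```

Call:
play_rows([
  [[0, 0.001, 0.08, 0, 0, 0], [0, 0.001, 0.14, 0, 0, 0], [0, 0.001, 0.19, 0, 0, 0], [0, 0.001, 0.215, 0, 0, 0], [0, 0.001, 0.227, 0, 0, 0], [0, 0.001, 0.227, 0, 0, 0], [0, 0.001, 0.227, 0, 0, 0], [0, 0.001, 0.227, 0, 0, 0], [0, 0.001, 0.227, 0, 0, 0]],
])

```text
clock: 25.37
tool_pos: [0.5694, 0.3618, 0.2038]
eef_rot: [0.038, 0.999, 0.001, 0.001]
contact_force: [-0.4, -0.4, -0.5]
opening: 0.563
finger_force: 15.0
```

Call:
play_rows([
  [[0, 0, 0.003, 0, 0, 0], [0, 0, 0.006, 0, 0, 0], [0, 0, 0.006, 0, 0, 0], [0, 0, 0.006, 0, 0, 0]],
])

```text
clock: 25.7
tool_pos: [0.5689, 0.3612, 0.199]
eef_rot: [0.038, 0.999, -0.0, 0.0]
contact_force: [-1.0, -0.1, -0.4]
opening: 0.571
finger_force: 15.0
```

Call:
play_rows([
  [[0, 0, 0.002, 0, 0, 0], [0, 0, 0.004, 0, 0, 0], [0, 0, 0.004, 0, 0, 0], [0, 0, 0.004, 0, 0, 0]],
])

```text
clock: 26.03
tool_pos: [0.5689, 0.3613, 0.1985]
eef_rot: [0.038, 0.999, -0.0, 0.0]
contact_force: [-2.2, -2.1, 8.6]
opening: 0.569
finger_force: 15.0
```

Call:
play_rows([
  [[0, 0, 0, 0, 0, 0], [0, 0, 0, 0, 0, 0], [0, 0, 0, 0, 0, 0], [0, 0, 0, 0, 0, 0]],
], claw=0.28)

```text
clock: 26.37
tool_pos: [0.5689, 0.3612, 0.1967]
eef_rot: [0.038, 0.999, -0.0, -0.0]
contact_force: [-0.8, -0.3, 0.2]
opening: 0.718
finger_force: 0.0
```

Call:
play_rows([
  [[0, 0, -0.04, 0, 0, 0], [0, 0, -0.12, 0, 0, 0], [0, 0, -0.2, 0, 0, 0], [0, 0, -0.24, 0, 0, 0], [0, 0, -0.24, 0, 0, 0]],
])

```text
clock: 26.78
tool_pos: [0.5698, 0.3629, 0.3227]
eef_rot: [0.038, 0.999, 0.004, 0.003]
contact_force: [-0.4, 0.9, -0.0]
opening: 0.718
finger_force: 0.0
```

```bash
python3 - <<'E'
from h import *
st();plan((.4425,-.1503,.15,83),(.4425,-.1503,.025,83))
E
```

```text
26.78 tip [0.5698 0.3629 0.1567] yaw 85.6 zax [ 0.007  0.007 -1.   ] open 0.718 ff 0.0 F [-0.36  0.9  -0.05] q [-0.28  0.94 -0.73  1.46  0.69  1.    0.31]
(0.4425, -0.1503, 0.15, 83) 1 [0.088, -0.522, 0.002] [0.008, 0.006, 0.045]
(0.4425, -0.1503, 0.15, 83) 2 [0.076, -0.523, 0.005] [0.008, 0.006, 0.045]
(0.4425, -0.1503, 0.025, 83) 1 [-0.0, -0.0, 0.25] [0.0, 0.0, -0.0]
```

Call:
play_rows([
  [[0.09, -0.522, 0, 0, 0, 0.045], [0.09, -0.522, 0, 0, 0, 0.045], [0.09, -0.522, 0, 0, 0, 0.045], [0.09, -0.522, 0, 0, 0, 0.045], [0.09, -0.522, 0, 0, 0, 0.045], [0.09, -0.522, 0, 0, 0, 0.045], [0.09, -0.522, 0, 0, 0, 0.045]],
], claw=0.08)

```text
clock: 27.37
tool_pos: [0.5023, 0.0975, 0.3154]
eef_rot: [0.052, 0.999, -0.004, -0.002]
contact_force: [-0.7, -1.1, 0.2]
opening: 0.92
finger_force: 0.0
```

Call:
play_rows([
  [[0.076, -0.522, 0, 0, 0, 0.045], [0.076, -0.522, 0, 0, 0, 0.045], [0.076, -0.522, 0, 0, 0, 0.045], [0.076, -0.522, 0, 0, 0, 0.045], [0.076, -0.522, 0, 0, 0, 0.045], [0.076, -0.522, 0, 0, 0, 0.045], [0.076, -0.522, 0, 0, 0, 0.045], [0.076, -0.522, 0, 0, 0, 0.045], [0.076, -0.522, 0, 0, 0, 0.045], [0.076, -0.522, 0, 0, 0, 0.045], [0.076, -0.522, 0, 0, 0, 0.045], [0.076, -0.522, 0, 0, 0, 0.045], [0.076, -0.522, 0, 0, 0, 0.045], [0.076, -0.522, 0, 0, 0, 0.045], [0.076, -0.522, 0, 0, 0, 0.045], [0.076, -0.522, 0, 0, 0, 0.045]],
])

```text
clock: 28.7
tool_pos: [0.4407, -0.1513, 0.317]
eef_rot: [0.06, 0.998, 0.0, 0.0]
contact_force: [0.4, 0.3, -0.2]
opening: 0.919
finger_force: 0.0
```

```bash
python3 - <<'E'
from h import *
st();plan((.4425,-.1503,.025,83))
E
```

```text
28.7 tip [ 0.4407 -0.1513  0.151 ] yaw 83.08 zax [ 0.  0. -1.] open 0.919 ff 0.0 F [ 0.44  0.29 -0.21] q [ 0.68  0.73 -0.73  2.1   0.85  0.63  0.8 ]
(0.4425, -0.1503, 0.025, 83) 1 [-0.003, 0.002, 0.252] [0.0, 0.0, 0.003]
```

Call:
play_rows([
  [[-0.003, 0.002, 0.08, 0, 0, 0], [-0.003, 0.002, 0.14, 0, 0, 0], [-0.003, 0.002, 0.2, 0, 0, 0], [-0.003, 0.002, 0.24, 0, 0, 0], [-0.003, 0.002, 0.252, 0, 0, 0], [-0.003, 0.002, 0.252, 0, 0, 0], [-0.003, 0.002, 0.252, 0, 0, 0], [-0.003, 0.002, 0.252, 0, 0, 0], [-0.003, 0.002, 0.252, 0, 0, 0]],
])

```text
clock: 29.45
tool_pos: [0.4425, -0.1509, 0.1918]
eef_rot: [0.061, 0.998, -0.0, 0.001]
contact_force: [0.7, 0.8, -0.1]
opening: 0.918
finger_force: 0.0
```

Call:
play_rows([
  [[0, 0, 0, 0, 0, 0], [0, 0, 0, 0, 0, 0], [0, 0, 0, 0, 0, 0], [0, 0, 0, 0, 0, 0], [0, 0, 0, 0, 0, 0], [0, 0, 0, 0, 0, 0], [0, 0, 0, 0, 0, 0], [0, 0, 0, 0, 0, 0]],
], claw=1)

```text
clock: 30.12
tool_pos: [0.4423, -0.1508, 0.1913]
eef_rot: [0.061, 0.998, -0.0, 0.0]
contact_force: [-0.9, -0.7, 6.2]
opening: 0.68
finger_force: 15.0
```

```bash
python3 - <<'E'
from h import *
st();plan((.4425,-.1503,.15,83),(.5507,.1107,.15,85.6))
E
```

```text
30.12 tip [ 0.4423 -0.1508  0.0253] yaw 83.04 zax [ 0.001 -0.    -1.   ] open 0.68 ff 15.0 F [-0.95 -0.68  6.23] q [ 0.49  0.93 -0.42  2.16  1.3   0.35  0.39]
(0.4425, -0.1503, 0.15, 83) 1 [-0.0, 0.001, -0.249] [-0.001, 0.001, 0.001]
(0.5507, 0.1107, 0.15, 85.6) 1 [-0.151, 0.544, 0.0] [0.0, 0.0, -0.091]
```

Call:
play_rows([
  [[0, 0.001, -0.08, 0, 0, 0], [0, 0.001, -0.16, 0, 0, 0], [0, 0.001, -0.23, 0, 0, 0], [0, 0.001, -0.249, 0, 0, 0], [0, 0.001, -0.249, 0, 0, 0]],
])

```text
clock: 30.53
tool_pos: [0.4429, -0.1504, 0.3178]
eef_rot: [0.061, 0.998, -0.0, 0.003]
contact_force: [0.5, 0.2, -0.8]
opening: 0.677
finger_force: 15.0
```

Call:
play_rows([
  [[-0.151, 0.544, 0, 0, 0, -0.091], [-0.151, 0.544, 0, 0, 0, -0.091], [-0.151, 0.544, 0, 0, 0, -0.091], [-0.151, 0.544, 0, 0, 0, -0.091], [-0.151, 0.544, 0, 0, 0, -0.091], [-0.151, 0.544, 0, 0, 0, -0.091], [-0.151, 0.544, 0, 0, 0, -0.091], [-0.151, 0.544, 0, 0, 0, -0.091], [-0.151, 0.544, 0, 0, 0, -0.091], [-0.151, 0.544, 0, 0, 0, -0.091], [-0.151, 0.544, 0, 0, 0, -0.091], [-0.151, 0.544, 0, 0, 0, -0.091], [-0.151, 0.544, 0, 0, 0, -0.091], [-0.151, 0.544, 0, 0, 0, -0.091], [-0.151, 0.544, 0, 0, 0, -0.091], [-0.151, 0.544, 0, 0, 0, -0.091], [-0.151, 0.544, 0, 0, 0, -0.091], [-0.151, 0.544, 0, 0, 0, -0.091]],
])

```text
clock: 32.03
tool_pos: [0.5501, 0.1106, 0.3156]
eef_rot: [0.038, 0.999, 0.0, 0.0]
contact_force: [-0.7, 0.0, -0.9]
opening: 0.682
finger_force: 15.0
```

```bash
python3 - <<'E'
from h import *
st();plan((.5507,.1107,.041,85.6))
E
```

```text
32.03 tip [0.5501 0.1106 0.1496] yaw 85.65 zax [ 0.  0. -1.] open 0.682 ff 15.0 F [-0.71  0.03 -0.93] q [ 0.12  0.82 -0.71  1.83  0.74  0.78  0.52]
(0.5507, 0.1107, 0.041, 85.6) 1 [-0.001, 0.0, 0.217] [0.0, 0.0, 0.002]
```

Call:
play_rows([
  [[-0.001, 0, 0.08, 0, 0, 0], [-0.001, 0, 0.14, 0, 0, 0], [-0.001, 0, 0.185, 0, 0, 0], [-0.001, 0, 0.205, 0, 0, 0], [-0.001, 0, 0.217, 0, 0, 0], [-0.001, 0, 0.217, 0, 0, 0], [-0.001, 0, 0.217, 0, 0, 0], [-0.001, 0, 0.217, 0, 0, 0], [-0.001, 0, 0.217, 0, 0, 0]],
])

```text
clock: 32.78
tool_pos: [0.5511, 0.1108, 0.2083]
eef_rot: [0.038, 0.999, 0.0, 0.001]
contact_force: [0.3, 0.0, -0.8]
opening: 0.679
finger_force: 15.0
```

Call:
play_rows([
  [[0, 0, 0.003, 0, 0, 0], [0, 0, 0.006, 0, 0, 0], [0, 0, 0.006, 0, 0, 0], [0, 0, 0.006, 0, 0, 0]],
])

```text
clock: 33.12
tool_pos: [0.5506, 0.1105, 0.204]
eef_rot: [0.038, 0.999, -0.0, 0.0]
contact_force: [-0.1, -0.4, 0.2]
opening: 0.677
finger_force: 15.0
```

Call:
play_rows([
  [[0, 0, 0.002, 0, 0, 0], [0, 0, 0.003, 0, 0, 0], [0, 0, 0.003, 0, 0, 0], [0, 0, 0.003, 0, 0, 0]],
])

```text
clock: 33.45
tool_pos: [0.5506, 0.1107, 0.2033]
eef_rot: [0.038, 0.999, -0.0, 0.0]
contact_force: [-1.3, -1.1, 8.0]
opening: 0.679
finger_force: 15.0
```

Contact is at the expected depth, so I'll release, retreat and look.

Call:
play_rows([
  [[0, 0, 0, 0, 0, 0], [0, 0, 0, 0, 0, 0], [0, 0, 0, 0, 0, 0], [0, 0, 0, 0, 0, 0]],
], claw=0.2)

```text
clock: 33.78
tool_pos: [0.5506, 0.1106, 0.2024]
eef_rot: [0.038, 0.999, 0.0, -0.0]
contact_force: [0.4, 0.1, 0.3]
opening: 0.798
finger_force: 0.0
```

Call:
play_rows([
  [[0, 0, -0.04, 0, 0, 0], [0, 0, -0.12, 0, 0, 0], [0, 0, -0.2, 0, 0, 0], [0, 0, -0.3, 0, 0, 0], [0, 0, -0.3, 0, 0, 0], [0, -0.6, -0.3, 0, 0, 0], [0, -0.6, -0.3, 0, 0, 0], [0, -0.6, -0.3, 0, 0, 0], [0, -0.6, -0.3, 0, 0, 0], [0, -0.6, -0.3, 0, 0, 0], [0, -0.6, -0.3, 0, 0, 0], [0, -0.6, -0.3, 0, 0, 0], [0, -0.6, -0.3, 0, 0, 0], [0, -0.6, -0.3, 0, 0, 0], [0, -0.6, -0.3, 0, 0, 0], [0, -0.6, -0.3, 0, 0, 0], [0, -0.6, -0.3, 0, 0, 0], [0, -0.6, -0.3, 0, 0, 0], [0, -0.6, -0.3, 0, 0, 0]],
])

```text
clock: 35.37
tool_pos: [0.5282, -0.1871, 0.3527]
eef_rot: [0.037, 0.999, 0.0, 0.0]
contact_force: [0.3, -0.1, -1.0]
opening: 0.8
finger_force: 0.0
```

```bash
python3 - <<'E'
from h import *
st()
a=crop("top","t3",128,174,140,96,5);b=crop("side","s3",160,220,200,140,4)
E
```

```text
35.37 tip [ 0.5282 -0.1871  0.1867] yaw 85.81 zax [ 0.  0. -1.] open 0.8 ff 0.0 F [ 0.31 -0.08 -0.96] q [ 0.71  0.78 -0.79  1.8   0.71  0.87  1.08]
```

View pics/t3.png

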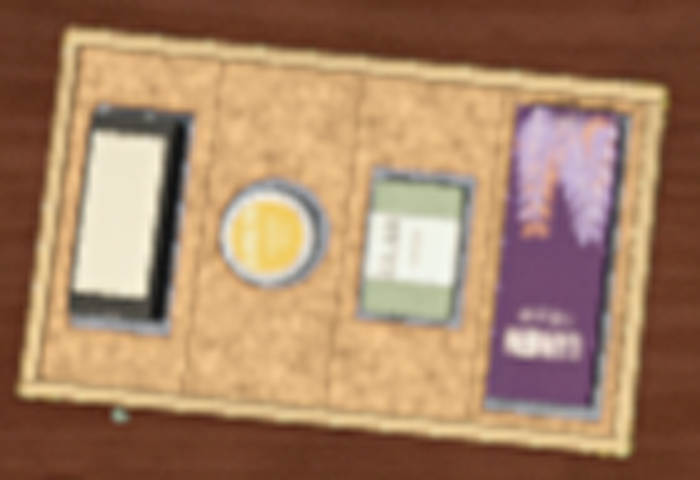

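View pics/s3.png

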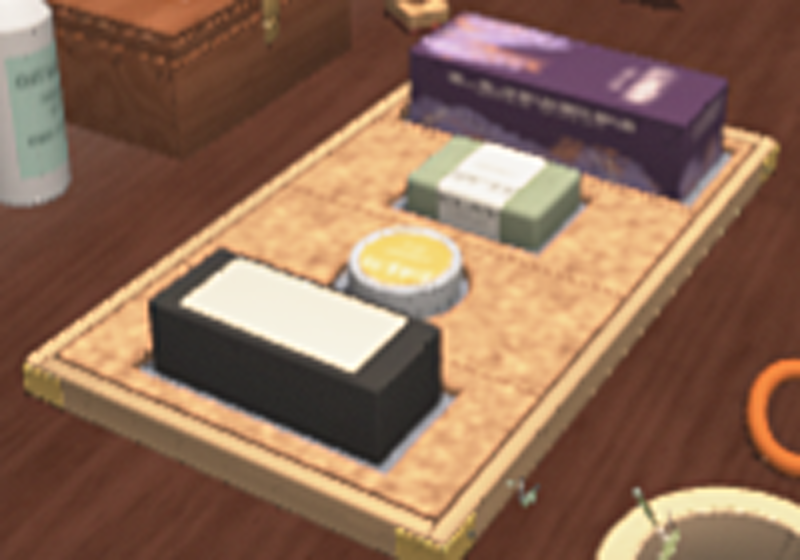

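In both views all four goods lie level in their own pockets, with grey floor visible around each. I'll do a quick numeric check on the centres.

```bash
python3 - <<'E'
from h import *
d=snapshot("top");f=lambda l:(np.array(l)+.5)/5-.5+(128,174)
print("tin",(bp(d,f([(268,232)]),.033)-bp(d,f([(275,233)]),.019))*1e3)
P=rect(bp(d,f([(371,166),(477,176),(462,328),(357,320)]),.019))[0]
print("soap",(rect(bp(d,f([(373,177),(465,184),(453,322),(361,314)]),.037))[0]-P)*1e3)
P=rect(bp(d,f([(516,102),(632,112),(600,420),(484,408)]),.019))[0]
print("inc",(rect(bp(d,f([(517,104),(620,112),(592,410),(486,403)]),.062))[0]-P)*1e3)
P=rect(bp(d,f([(98,102),(196,112),(170,336),(70,328)]),.019))[0]
print("match",(rect(bp(d,f([(92,108),(178,116),(156,323),(70,314)]),.052))[0]-P)*1e3)
E
```

```text
tin [[-0.5813351   1.43048066]]
soap [-2.4 -0.3]
inc [-1.2 -0.9]
match [-0.4 -2.6]
```

```bash
python3 -c "
from plant import *
print(finish_job())"
```

```text
the job is handed in; nothing more can be done
None
```

I packed the incense box, match box, soap and balm tin flat in their own pockets, each within about 3 mm of the pocket's centre by the last picture, and handed the job in; no verdict was returned.

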